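Load the temperature-soak tray with setting rings in numbered order

TASK

Load the wooden soak tray with the two steel setting rings in measuring order: first lay the large ring flat in the pocket marked with one dot, then lay the small ring flat in the pocket marked with two dots. Each ring must sit fully down on the pocket floor, and be let go.

Things in the scene. Friction and masses are not known exactly. Their poses are not given: they have to be found in the camera images.
- large_ring_center (a point): Centre (half-way up) of the large setting ring: a flat steel ring with a dark outside, 52 mm outer diameter, 12 mm high, lying flat on the worktop at the start, with a round hole in the middle. It is grasped across its outside. Its z axis is the ring's axis.
- small_ring_center (a point): Centre (half-way up) of the small setting ring: the same kind of flat steel ring with a dark outside, but 34 mm outer diameter, 12 mm high, lying flat on the worktop at the start. A green loupe (39 mm wide, 30 mm high) and a solid white cap (27 mm wide, 11 mm high) stand near the rings and may be in between them. Its z axis is the ring's axis.
- pocket1 (a point): Centre of the grey floor of pocket one (one dot beside it, the left end, +y, of the tray). The floor is 8 mm above the worktop, the rim at 12 mm; 73 mm in diameter. Axes are those of the tray: y along the row of pockets, x across it.
- pocket2 (a point): Centre of the grey floor of pocket two (two dots beside it, the middle of the tray). Same size, height and axes as pocket one.
- tray: Fixed light-wood tray, 112 x 266 mm, 12 mm high, origin at the centre of its underside. Three round pockets in a row along its y axis, 82 mm apart, each 73 mm in diameter and 4 mm deep; black dots on its near margin count them, one dot at the left (+y) end. x points across the row away from the dots, z up. The third pocket already holds a 15 x 30 x 9 mm steel gauge block.
Mind the look-alikes: they are no part of the job. There is more than one size of the part that bears large_ring_center; the job needs the smallest.

How it is judged:
By the outcome, as a careful person would: the job done as asked, in the order asked, and still so for the second after the job is handed in, with the robot touching nothing.
It also fails if it takes over 56 s, if anything falls off the work surface, if the arm or the gripper's body presses on something with over 40 N, if the wrist force passes 120 N, or if a joint passes its speed limit or range.

ROBOT

A 6-joint arm with a two-finger parallel gripper is mounted at the origin on a cart in front of the work surface, level with it; the furniture and walls round the work are solid. World frame = base frame: x ahead of the robot, y to its left, z up, the work surface at z = 0. Lengths are in m, angles in rad, forces in N, time in s.
With the tool pointing down it reaches from about 0.3 to 0.875 m from the base axis. Payload 6.4 kg.
Tool frame: the origin (TCP) lies at the very end of the fingers, on their centre line; the grasp point (between the pads) lies 19 mm behind it; z points along the fingers, y is the line along which they close (so a half turn about z gives the same grasp; the last joint's range is limited). The gripper opens to 85 mm and grips with 20 to 120 N. Pads are 22 mm wide; open, the fingers measure 114 mm over their backs; the gripper's body (76 mm by 85 mm) begins 54 mm behind the grasp point. The pads swing forward as they close: fully open they stand 13 mm farther back than shut.
Start: joints at [0.909, 0.181, 1.607, -0, 1.354, -0.206], TCP at [0.253, 0.516, 0.231] pointing down, gripper open.
Joint ranges: [-2.99, 2.99], [-0.89, 2.07], [0.3, 2.58], [-1.14, 4.28], [0, 2.63], [-3.12, 3.12]. Speed limits (rad/s): [2.57, 2.57, 3.01, 3.14, 3.14, 3.14].

INTERFACE

Orientations are given as a unit quaternion [x, y, z, w].
In Python, from cell import env, get_image, camera_model gives the robot as it stands. The module is installed in compiled form; this text tells all that it offers.
- The arm moves only by the tool carry_out, never from a script. Its argument "deltas" is one flat list of numbers, 4 for each row, row after row: the shift along the tool's x, y, z as a fraction of full scale, then the turn about the tool's z as a fraction of full scale. A call has 1 to 8 rows; each row shifts and turns the commanded pose from where the row before left it, along the tool's axes as they then stand; what a row does not reach is not made up. Full scale, the value 1, is 0.025 m for a shift and 0.08 rad for a turn. A row lasts 1/8 s, in which the tool goes at most 62.5 mm and 10.7 degrees, less where a joint would pass 70% of its speed; a pose out of reach is approached as far as the arm can. A call with a number of a shift or a turn outside -1 to 1 is refused whole. A call with a gripper value outside its range is refused whole. "grip" is the finger opening in mm, from 0 to 85.4, set as the call begins (left out, the last holds). The fingers move at their own pace and stop on an object; "newtons" is the grip in N (left out, the last holds). Time passes only in rows, so rows that do not move let the fingers close. It gives the time, the measured TCP pose, the force, the opening and the grip force at its end, in the units of the state.
- env.sense(): the state, without advancing time (a new reading comes with each control period).
- get_image(name): name is "side" or "top"; returns (picture, depth): 420x560x3 uint8, red, green, blue; 420x560 float32, m along the optical axis (not along the pixel's ray), 0 where there is no reading.
- camera_model(name): a dict with "fov_y" (degrees; the focal length in pixels is half the picture's height over the tangent of half this angle, whatever the lens; pixels are square), "cx", "cy" (the principal point, pixels), "pose" (4x4, takes a point from camera to world coordinates). Camera axes: x right, y down, z forward; pixel columns grow to the right and rows downward; lengths in m; the calibration is good to about 2 mm. A picture is of the moment at which its call begins. camera_model takes no time and is no camera call.
- env.close_job(): hands the job in; it is judged then, once.
The state is a dict: "time": time; "q": joint angles; "qvel": joint speeds; "tau": joint torques, N m; "ee_pos": TCP position; "eef_rot": TCP orientation; "ft_force": force on the tool from outside, world axes, zero at the start; "torque": the same for the moment, N m; "finger_gap": finger opening in m; "finger_force": force on a finger pad.
Only numpy, scipy, OpenCV 4.12 (cv2) and the standard library are available. Lean on these libraries where they do the work, as an engineer would, in place of code of your own. Each camera call takes 0.05 s, during which the arm holds its last target. There are 200 camera calls.

## Working session

There is one attempt and no reset: what is moved stays moved. The work goes in short steps, Python scripts to look and compute and a tool call to move; the robot and the scene stay as the last step left them, time stands still between calls to the robot, and variables do not carry over. Pictures are saved under pics/ and viewed, at most 10 in all, crops included, and the job is handed in when it is done.

Besides the shell and the picture viewer there is one more tool, called after ">>>" as name(argument=value, ...) on one line, values as JSON. carry_out: Moves the arm, as the interface text tells. Shift numbers are shares of 0.025 m and turn numbers shares of 0.08 rad, none past 1 either way. Its arguments: {"type":"object","properties":{"deltas":{"type":"array","items":{"type":"number","minimum":-1,"maximum":1}},"grip":{"type":"number"},"newtons":{"type":"number"}},"required":["deltas"]}

```bash
mkdir -p pics; cat > h.py <<'E'
import numpy as np, cv2
from cell import env, get_image, camera_model
def look(n,f):
    p,d=get_image(n); cv2.imwrite('pics/'+f+'.png',cv2.cvtColor(p,cv2.COLOR_RGB2BGR)); np.savez('pics/'+f,p=p,d=d); return p,d
def ray(n,u,v,z):
    m=camera_model(n); f=210/np.tan(np.radians(m['fov_y'])/2); T=np.array(m['pose'])
    r=T[:3,:3]@np.array([(u-m['cx'])/f,(v-m['cy'])/f,1]); o=T[:3,3]
    return o+r*(z-o[2])/r[2]
E
python3 - <<'E'
from h import *
for n in('top','side'):
    look(n,n+'0'); m=camera_model(n); print(m)
s=env.sense(); print(s['time'],s['ee_pos'],s['eef_rot'],s['finger_gap'])
E
```

```text
{'fov_y': 49.35021284420881, 'cx': 283.1307786269949, 'cy': 209.1783793353668, 'pose': array([[-0.01977174, -0.99374598,  0.10990001,  0.34182342],
       [-0.99973595,  0.02093792,  0.00946729, -0.01315979],
       [-0.01170916, -0.10968381, -0.99389756,  0.99063446],
       [ 0.        ,  0.        ,  0.        ,  1.        ]])}
{'fov_y': 53.047997513153646, 'cx': 281.4672724512346, 'cy': 211.3889172349613, 'pose': array([[ 0.96581103, -0.1114686 ,  0.23405942,  0.18054915],
       [-0.25920509, -0.4314558 ,  0.8640941 , -0.9742193 ],
       [ 0.00466693, -0.895221  , -0.445598  ,  0.54979308],
       [ 0.        ,  0.        ,  0.        ,  1.        ]])}
0.1 [0.25278062 0.51590458 0.23048006] [ 2.25937896e-01  9.74141385e-01 -7.17572098e-04 -3.37238311e-04] 0.08545633120969046
```

View pics/top0.png

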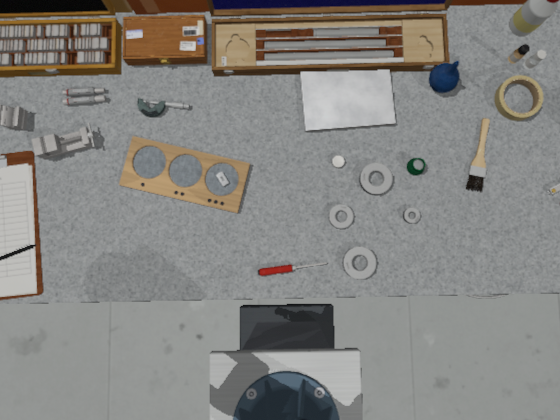

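View pics/side0.png

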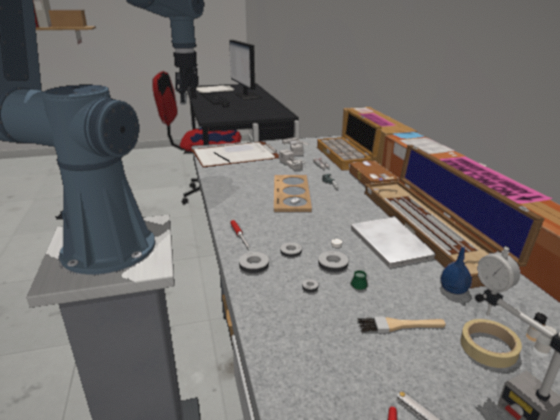

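The rings seen from above are (341,216) at about 25 px, (412,215) at about 17 px, and (377,179) and (360,263) at about 34 px each. At roughly 2.2 mm/px these measure about 54, 37, 74 and 74 mm. So the 52 mm large ring is (341,216) and the small ring is (412,215); the two 74 mm rings are look-alikes. The tray is around (185,173), with its single dot at (142,184). I'll measure these and check one crop.

```bash
cat > m.py <<'E'
from h import *
def rings(f,zt=0.012):
    p=np.load('pics/'+f+'.npz')['p']; hsv=cv2.cvtColor(p,cv2.COLOR_RGB2HSV)
    return p,hsv
E
python3 - <<'E'
from h import *
D=np.load('pics/top0.npz'); p,d=D['p'],D['d']
m=camera_model('top'); f=210/np.tan(np.radians(m['fov_y'])/2); T=np.array(m['pose'])
v,u=np.mgrid[:420,:560]
P=np.stack([(u-m['cx'])/f*d,(v-m['cy'])/f*d,d],-1)@T[:3,:3].T+T[:3,3]
H=P[...,2]
for n,(a,b) in dict(L=(341,216),S=(412,215),A=(377,179),B=(360,263),cap=(338,161),loupe=(416,166)).items():
    w=22; M=((H>0.006)&(d>0)).astype(np.uint8)
    sub=np.zeros_like(M); sub[b-w:b+w,a-w:a+w]=M[b-w:b+w,a-w:a+w]
    nl,lab,st,c=cv2.connectedComponentsWithStats(sub)
    k=min(range(1,nl),key=lambda i:np.hypot(*(c[i]-[a,b]))-st[i,4]*.05)
    cs,_=cv2.findContours((lab==k).astype(np.uint8),0,2); cs=max(cs,key=cv2.contourArea)
    (cx,cy),r=cv2.minEnclosingCircle(cs); z=np.median(H[lab==k])
    print(n,cx,cy,r,'h',z,'X',ray('top',cx,cy,0.011),'dia',2*r*.98/f)
hsv=cv2.cvtColor(p,cv2.COLOR_RGB2HSV)
tm=cv2.inRange(hsv,(8,60,90),(25,255,255)); tm[:130]=0;tm[215:]=0;tm[:,:115]=0;tm[:,255:]=0
c=np.concatenate(cv2.findContours(cv2.morphologyEx(tm,2,np.ones((3,3))),0,2)[0]); R=cv2.minAreaRect(c); print(R)
B=cv2.boxPoints(R); print([ray('top',*q,.012)[:2].round(4) for q in B])
g=cv2.inRange(hsv,(0,0,60),(180,59,190)); g=g*0+255-tm
mask=np.zeros_like(tm); cv2.fillPoly(mask,[np.int32(cv2.boxPoints((R[0],(R[1][0]-6,R[1][1]-6),R[2])))],255)
n,l,s,c=cv2.connectedComponentsWithStats(cv2.bitwise_and(255-tm,mask))
for i in range(1,n):
    if s[i,4]>2: print(s[i],c[i].round(1),ray('top',*c[i],.010)[:2].round(4))
e=env.sense()['ee_pos']; q=T[:3,:3].T@(e-T[:3,3]); print('tcp px',q[:2]/q[2]*f+[m['cx'],m['cy']])
o=cv2.resize(p[140:290,290:440],(600,600),interpolation=cv2.INTER_CUBIC); cv2.imwrite('pics/c1.png',o[...,::-1])
E
```

```text
L 340.9347839355469 216.18695068359375 12.261919021606445 h 0.012660973420666133 X [ 0.43237544 -0.12775889  0.011     ] dia 0.05257839404403223
S 411.5 215.0 8.500100135803223 h 0.012048758261738735 X [ 0.43177448 -0.27904544  0.011     ] dia 0.03644793392995692
A 375.6666564941406 178.6666717529297 16.549697875976562 h 0.01634310748210077 X [ 0.51243281 -0.20565004  0.011     ] dia 0.07096413984625866
B 359.405029296875 262.6620178222656 16.808879852294922 h 0.016460288288176028 X [ 0.33242708 -0.16360427  0.011     ] dia 0.07207549705355755
cap 338.0 161.5 6.265082359313965 h 0.011376913389220589 X [ 0.55209743 -0.12539918  0.011     ] dia 0.02686430797870077
loupe 416.3947448730469 165.7763214111328 9.397494316101074 h 0.023429947210612423 X [ 0.5388564  -0.29505882  0.011     ] dia 0.04029590786791726
((184.19345092773438, 173.9278564453125), (122.65056610107422, 51.19029235839844), 13.240518569946289)
[array([0.5109, 0.353 ]), array([0.6215, 0.3293]), array([0.5527, 0.0669]), array([0.444 , 0.0935])]
[133 146  33  33 848] [149.  161.8] [0.561  0.2881]
[169 154  33  33 854] [185.1 170.2] [0.5404 0.2087]
[205 163  34  33 870] [221.4 178.8] [0.5196 0.1293]
[141 183   3   3   7] [142.3 184. ] [0.5119 0.302 ]
[175 191   2   3   5] [175.6 192.2] [0.4923 0.2291]
[181 193   3   2   6] [182.  193.5] [0.4891 0.2152]
[208 199   3   3   8] [208.9 199.9] [0.4739 0.1567]
[214 200   3   3   7] [215.  201.3] [0.4706 0.1434]
[221 202   3   3   7] [221.7 203. ] [0.4665 0.1289]
tcp px [-32.41978873 320.56352002]
```

View pics/c1.png

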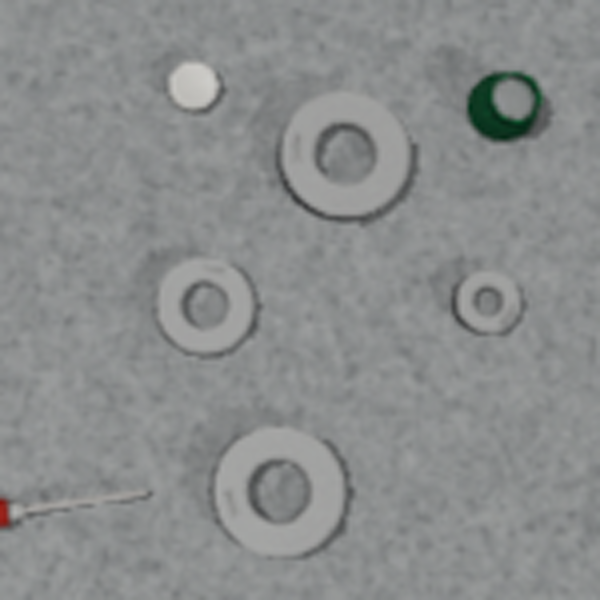

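The crop confirms it: the 52 mm ring at crop (205,305) is the large ring. The two bigger ones, at (347,155) and (281,491), are decoys of about 72 mm. The small ring is at (488,302), with the green loupe and white cap well clear. I'm moving above the large ring now.

>>> carry_out(deltas=[-0.74,-0.83,0.2,0,-0.74,-0.83,0.2,0,-0.74,-0.83,0.2,0,-0.74,-0.83,0.2,0,-0.74,-0.83,0.2,0,-0.74,-0.83,0.2,0,-0.74,-0.83,0.2,0,-0.74,-0.83,0.2,0], grip=66, newtons=40)

```text
time: 1.1
ee_pos: [0.3128, 0.3011, 0.1908]
eef_rot: [0.226, 0.974, -0.0, -0.0]
ft_force: [0.4, 0.1, -0.8]
finger_gap: 0.066
finger_force: 0.0
```

>>> carry_out(deltas=[-0.74,-0.83,0.2,0,-0.74,-0.83,0.2,0,-0.74,-0.83,0.2,0,-0.74,-0.83,0.2,0,-0.74,-0.83,0.2,0,-0.74,-0.83,0.2,0,-0.74,-0.83,0.2,0,-0.74,-0.83,0.2,0])

```text
time: 2.1
ee_pos: [0.3727, 0.0871, 0.151]
eef_rot: [0.226, 0.974, -0.0, -0.0]
ft_force: [-0.0, 0.1, -0.9]
finger_gap: 0.0662
finger_force: 0.0
```

>>> carry_out(deltas=[-0.74,-0.83,0.2,0,-0.74,-0.83,0.2,0,-0.74,-0.83,0.2,0,-0.74,-0.83,0.2,0,-0.74,-0.83,0.2,0,-0.74,-0.83,0.2,0,-0.74,-0.83,0.2,0,-0.74,-0.83,0.2,0])

```text
time: 3.1
ee_pos: [0.4325, -0.1271, 0.1108]
eef_rot: [0.226, 0.974, 0.0, -0.0]
ft_force: [0.6, -0.9, -0.1]
finger_gap: 0.0662
finger_force: 0.0
```

>>> carry_out(deltas=[0,0,0.9,0,0,0,0.9,0,0,0,0.9,0,0,0,0.5,0,0,0,0,0])

```text
time: 3.72
ee_pos: [0.4318, -0.1258, 0.0305]
eef_rot: [0.226, 0.974, 0.0, -0.001]
ft_force: [0.1, 0.3, -0.2]
finger_gap: 0.0659
finger_force: 0.0
```

```bash
python3 - <<'E'
from h import *
p,d=look('side','side1')
s=env.sense(); print(s['ee_pos'])
m=camera_model('side'); f=210/np.tan(np.radians(m['fov_y'])/2); T=np.array(m['pose'])
def pr(X):
    q=T[:3,:3].T@(np.array(X)-T[:3,3]); return (q[:2]/q[2]*f+[m['cx'],m['cy']]).round(1)
e=s['ee_pos']; y=np.array([.44,.898,0])
for k in(-.033,0,.033): print(k,pr(e+k*y))
u,v=pr(e).astype(int); o=cv2.resize(p[v-75:v+45,u-80:u+80],(800,600),interpolation=cv2.INTER_CUBIC); print('crop origin',u-80,v-75)
cv2.imwrite('pics/c2.png',o[...,::-1])
E
```

```text
[ 0.43246162 -0.12619721  0.03126492]
-0.033 [287.7 247.2]
0 [290.1 240.3]
0.033 [292.4 233.7]
crop origin 210 165
```

View pics/c2.png

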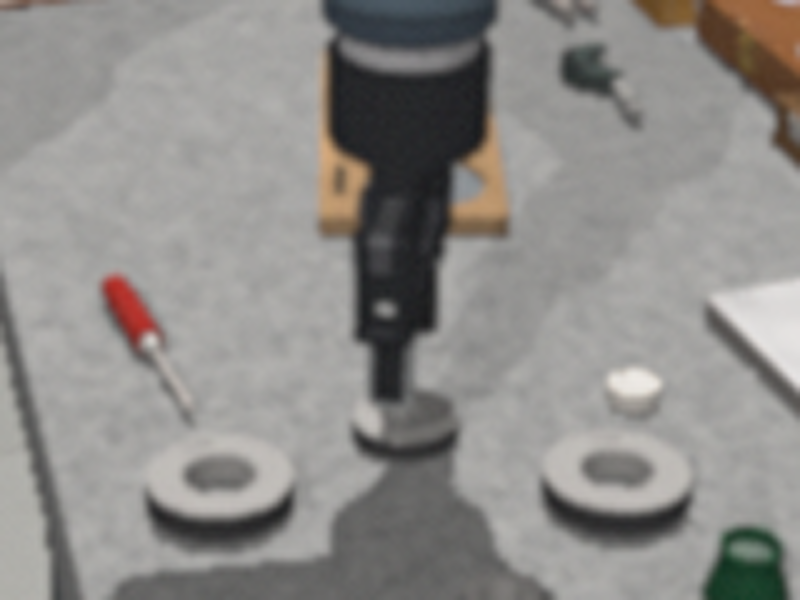

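The near fingertip is at about (288,245), roughly 7 mm above the TCP level, as expected with the pads open. It stands over the ring at (291,250). I'm descending and gripping.

>>> carry_out(deltas=[0,0,0.5,0,0,0,0.4,0,0,0,0.3,0,0,0,0,0,0,0,0,0])

```text
time: 4.4
ee_pos: [0.4327, -0.1263, 0.0013]
eef_rot: [0.226, 0.974, -0.0, 0.0]
ft_force: [-0.2, -0.6, -0.1]
finger_gap: 0.0657
finger_force: 0.0
```

>>> carry_out(deltas=[0,0,0,0,0,0,0,0,0,0,0,0,0,0,0,0], grip=30)

```text
time: 4.9
ee_pos: [0.4329, -0.1264, 0.002]
eef_rot: [0.226, 0.974, -0.0, 0.0]
ft_force: [-2.1, 1.9, 5.2]
finger_gap: 0.0496
finger_force: 40.5
```

>>> carry_out(deltas=[0,0,-0.4,0,0,0,-0.8,0,0,0,-1,0,0,0,-1,0,0,0,0,0])

```text
time: 5.52
ee_pos: [0.4342, -0.1272, 0.0834]
eef_rot: [0.226, 0.974, -0.001, 0.002]
ft_force: [0.6, -1.0, -0.7]
finger_gap: 0.0498
finger_force: 42.0
```

```bash
python3 - <<'E'
from h import *
p,d=look('side','side2')
s=env.sense(); print(s['ee_pos'],s['finger_gap'],s['finger_force'],s['ft_force'])
m=camera_model('side'); f=210/np.tan(np.radians(m['fov_y'])/2); T=np.array(m['pose'])
q=T[:3,:3].T@(s['ee_pos']-T[:3,3]); u,v=(q[:2]/q[2]*f+[m['cx'],m['cy']]).astype(int); print(u,v)
o=cv2.resize(p[v-50:v+40,u-60:u+60],(800,600),interpolation=cv2.INTER_CUBIC)
cv2.imwrite('pics/c3.png',o[...,::-1])
E
```

```text
[ 0.43323574 -0.12667627  0.08210284] 0.049367362497557854 41.98781904444331 [ 0.2236311   1.07229612 -0.88737561]
290 221
```

View pics/c3.png

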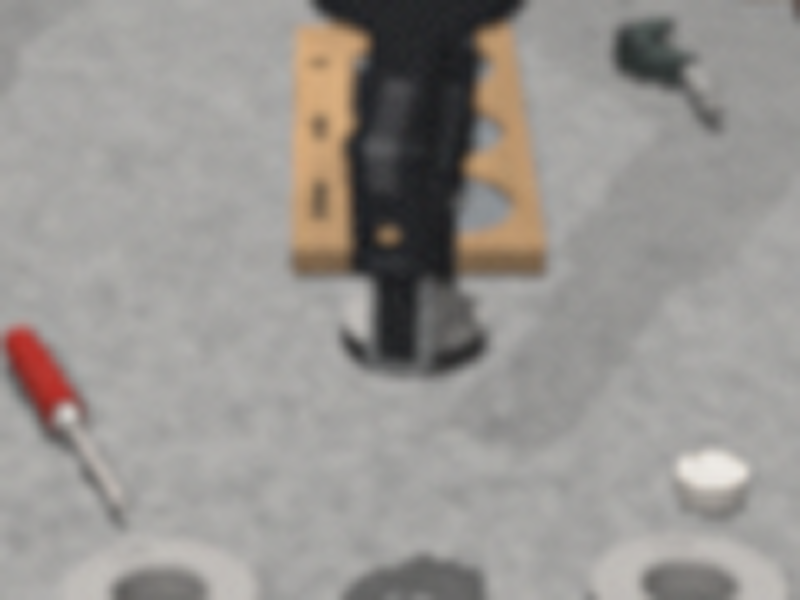

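The ring is gripped and level between the fingers, and both decoys are still in place. I'm carrying it to pocket one.

>>> carry_out(deltas=[0.15,0.95,0,0,0.15,0.95,0,0,0.15,0.95,0,0,0.15,0.95,0,0,0.15,0.95,0,0,0.15,0.95,0,0,0.15,0.95,0,0,0.15,0.95,0,0])

```text
time: 6.58
ee_pos: [0.4883, 0.0584, 0.0797]
eef_rot: [0.226, 0.974, -0.0, -0.001]
ft_force: [0.1, 0.4, -0.8]
finger_gap: 0.0503
finger_force: 42.0
```

>>> carry_out(deltas=[0.15,0.95,0,0,0.15,0.95,0,0,0.15,0.95,0,0,0.15,0.95,0,0,0.15,0.95,0,0,0.15,0.95,0,0,0.15,0.95,0,0,0.15,0.95,0,0])

```text
time: 7.58
ee_pos: [0.545, 0.2418, 0.0793]
eef_rot: [0.226, 0.974, -0.001, -0.001]
ft_force: [1.4, -0.3, -1.5]
finger_gap: 0.0495
finger_force: 42.0
```

>>> carry_out(deltas=[0.15,0.95,0,0,0.15,0.95,0,0,0,0,0.8,0,0,0,0.8,0,0,0,0.4,0,0,0,0,0,0,0,0,0])

```text
time: 8.45
ee_pos: [0.5606, 0.287, 0.0317]
eef_rot: [0.226, 0.974, 0.0, 0.0]
ft_force: [-0.5, -0.2, -1.6]
finger_gap: 0.0495
finger_force: 42.0
```

```bash
python3 - <<'E'
from h import *
p,d=look('top','top3'); s=env.sense(); print(s['time'],s['ee_pos'],s['finger_gap'],s['ft_force'])
look('side','side3')
a=cv2.resize(p[120:220,90:223],(798,600),interpolation=cv2.INTER_CUBIC); cv2.imwrite('pics/c4.png',a[...,::-1])
E
```

```text
8.5 [0.56085233 0.28721249 0.03212225] 0.0496309047465499 [ 0.68538269 -0.08579291 -0.79957682]
```

View pics/c4.png

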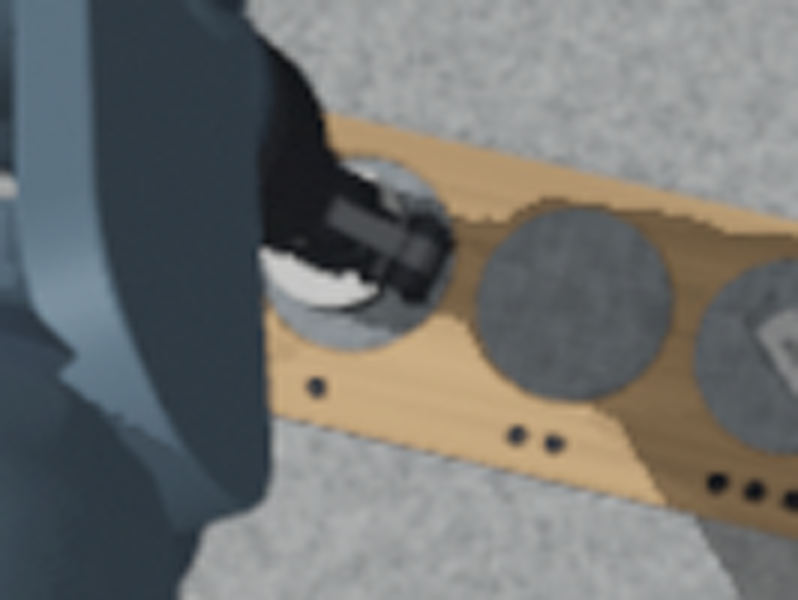

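The ring sits inside the pocket one outline, around (345,250) in the crop, beside the single dot at (317,387). I'm lowering it.

>>> carry_out(deltas=[0,0,0.4,0,0,0,0.3,0,0,0,0.1,0,0,0,0.06,0,0,0,0,0])

```text
time: 9.18
ee_pos: [0.5603, 0.2874, 0.0101]
eef_rot: [0.226, 0.974, 0.0, 0.0]
ft_force: [-1.7, -0.2, 2.3]
finger_gap: 0.0496
finger_force: 42.3
```

>>> carry_out(deltas=[0,0,0,0,0,0,0,0,0,0,0,0], grip=58)

```text
time: 9.55
ee_pos: [0.5603, 0.2873, 0.0098]
eef_rot: [0.226, 0.974, 0.0, 0.0]
ft_force: [0.1, -0.4, 0.7]
finger_gap: 0.0581
finger_force: 0.0
```

>>> carry_out(deltas=[0,0,-0.3,0,0,0,-0.8,0,0,0,-1,0,0,0,-1,0])

```text
time: 10.05
ee_pos: [0.5606, 0.2875, 0.0898]
eef_rot: [0.226, 0.974, 0.0, 0.001]
ft_force: [0.5, -0.6, 0.5]
finger_gap: 0.058
finger_force: 0.0
```

>>> carry_out(deltas=[-0.22,-0.94,0,0,-0.22,-0.94,0,0,-0.22,-0.94,0,0,-0.22,-0.94,0,0,-0.22,-0.94,0,0,-0.22,-0.94,0,0,-0.22,-0.94,0,0,-0.22,-0.94,0,0], grip=50)

```text
time: 11.05
ee_pos: [0.5175, 0.0984, 0.0891]
eef_rot: [0.226, 0.974, 0.0, 0.001]
ft_force: [-0.7, 0.1, -0.1]
finger_gap: 0.0502
finger_force: 0.0
```

>>> carry_out(deltas=[-0.22,-0.94,0,0,-0.22,-0.94,0,0,-0.22,-0.94,0,0,-0.22,-0.94,0,0,-0.22,-0.94,0,0,-0.22,-0.94,0,0,-0.22,-0.94,0,0,-0.22,-0.94,0,0])

```text
time: 12.05
ee_pos: [0.4742, -0.0901, 0.089]
eef_rot: [0.226, 0.974, -0.0, 0.001]
ft_force: [-0.9, 0.5, 0.6]
finger_gap: 0.0499
finger_force: 0.0
```

>>> carry_out(deltas=[-0.22,-0.94,0,0,-0.22,-0.94,0,0,-0.22,-0.94,0,0,-0.22,-0.94,0,0,-0.22,-0.94,0,0,-0.22,-0.94,0,0,-0.24,-0.94,0,0,-0.24,-0.94,0,0])

```text
time: 13.05
ee_pos: [0.4317, -0.279, 0.089]
eef_rot: [0.226, 0.974, -0.001, 0.001]
ft_force: [0.2, -0.7, 0.3]
finger_gap: 0.0502
finger_force: 0.0
```

```bash
python3 - <<'E'
from h import *
p,d=look('top','top4'); s=env.sense(); print(s['time'],s['ee_pos'],s['finger_gap'],s['ft_force'])
m=camera_model('top'); f=210/np.tan(np.radians(m['fov_y'])/2); T=np.array(m['pose'])
v,u=np.mgrid[:420,:560]
H=(np.stack([(u-m['cx'])/f*d,(v-m['cy'])/f*d,d],-1)@T[:3,:3].T+T[:3,3])[...,2]
M=((H>.0155)&(H<.03)).astype(np.uint8); M[:143]=0;M[181:]=0;M[:,:130]=0;M[:,168:]=0
n,l,st,c=cv2.connectedComponentsWithStats(M)
for i in range(1,n):
    if st[i,4]>20:
        k=l==i; A=np.c_[u[k],v[k],np.ones(k.sum())]; co=np.linalg.lstsq(A,H[k],rcond=None)[0]
        print(st[i],c[i],np.median(H[k]),'tilt deg',np.degrees(np.arctan(np.hypot(*co[:2])/.00215)),ray('top',*c[i],.02))
print('tray rim H',np.median(H[170:172,166:169]),'pocket2',np.median(H[165:176,180:191]))
a=cv2.resize(p[120:220,110:243],(798,600),interpolation=cv2.INTER_CUBIC); cv2.imwrite('pics/c5.png',a[...,::-1])
E
```

```text
13.1 [ 0.43151194 -0.28193472  0.08942128] 0.04969636839059652 [-0.83682208 -3.27438956  0.0818247 ]
[137 150  24  24 367] [148.43051771 161.32970027] 0.020919673211965195 tilt deg 0.7278946085530946 [0.55970494 0.28615608 0.02      ]
tray rim H 0.012940590079720482 pocket2 0.00922564154030625
```

View pics/c5.png

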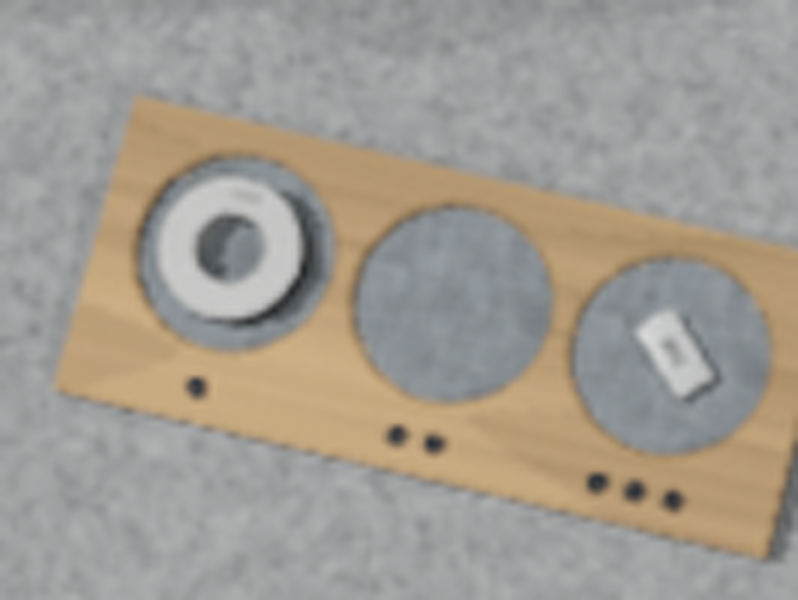

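The large ring lies flat in pocket one (crop (230,250)), with its top 11.7 mm above the pocket floor and no tilt. Next is the small ring, and the gripper is already above it.

>>> carry_out(deltas=[0,0,0.9,0,0,0,0.9,0,0,0,0.8,0,0,0,0.5,0,0,0,0.2,0,0,0,0.15,0,0,0,0,0])

```text
time: 13.98
ee_pos: [0.4315, -0.2778, 0.0014]
eef_rot: [0.226, 0.974, -0.0, 0.0]
ft_force: [0.1, 0.2, 0.2]
finger_gap: 0.0501
finger_force: 0.0
```

>>> carry_out(deltas=[0,0,0,0,0,0,0,0,0,0,0,0,0,0,0,0], grip=15)

```text
time: 14.48
ee_pos: [0.4316, -0.278, 0.0018]
eef_rot: [0.226, 0.974, -0.0, 0.0]
ft_force: [-0.5, 0.6, 5.8]
finger_gap: 0.0319
finger_force: 39.7
```

>>> carry_out(deltas=[0,0,-0.4,0,0,0,-0.8,0,0,0,-1,0,0,0,-1,0])

```text
time: 14.98
ee_pos: [0.4312, -0.2776, 0.0821]
eef_rot: [0.226, 0.974, -0.0, -0.0]
ft_force: [0.8, -0.3, -0.3]
finger_gap: 0.032
finger_force: 40.1
```

>>> carry_out(deltas=[0.23,0.97,0,0,0.23,0.97,0,0,0.23,0.97,0,0,0.23,0.97,0,0,0.23,0.97,0,0,0.23,0.97,0,0,0.23,0.97,0,0,0.23,0.97,0,0])

```text
time: 15.98
ee_pos: [0.4755, -0.0824, 0.0815]
eef_rot: [0.226, 0.974, -0.0, 0.0]
ft_force: [0.2, 0.5, -0.2]
finger_gap: 0.0319
finger_force: 40.1
```

>>> carry_out(deltas=[0.23,0.97,0,0,0.23,0.97,0,0,0.23,0.97,0,0,0.23,0.97,0,0,0.23,0.97,0,0,0.23,0.97,0,0,0.23,0.97,0,0,0.23,0.97,0,0])

```text
time: 16.98
ee_pos: [0.5196, 0.1121, 0.0815]
eef_rot: [0.226, 0.974, 0.0, 0.0]
ft_force: [-0.2, -0.5, -1.4]
finger_gap: 0.0317
finger_force: 40.1
```

>>> carry_out(deltas=[0.24,0.97,0,0,0.24,0.97,0,0,0.24,0.97,0,0,0.24,0.97,0,0,0,0,0,0,0,0,0,0])

```text
time: 17.73
ee_pos: [0.5403, 0.2085, 0.081]
eef_rot: [0.226, 0.974, -0.0, -0.0]
ft_force: [-0.4, 0.6, -0.7]
finger_gap: 0.0317
finger_force: 40.1
```

>>> carry_out(deltas=[0,0,0.9,0,0,0,0.9,0,0,0,0.6,0,0,0,0.25,0,0,0,0.12,0,0,0,0.06,0,0,0,0,0])

```text
time: 18.6
ee_pos: [0.541, 0.209, 0.0108]
eef_rot: [0.226, 0.974, 0.0, 0.0]
ft_force: [0.1, 0.2, -0.4]
finger_gap: 0.0324
finger_force: 40.1
```

>>> carry_out(deltas=[0,0,0,0,0,0,0,0,0,0,0,0], grip=42)

```text
time: 18.98
ee_pos: [0.5408, 0.2089, 0.0105]
eef_rot: [0.226, 0.974, 0.0, 0.0]
ft_force: [-0.3, 0.3, -0.1]
finger_gap: 0.0418
finger_force: 0.0
```

>>> carry_out(deltas=[0,0,-0.3,0,0,0,-0.8,0,0,0,-1,0,0,0,-1,0,-0.2,-1,-0.2,0,-0.2,-1,-0.2,0,-0.2,-1,-0.2,0,-0.2,-1,-0.2,0])

```text
time: 19.98
ee_pos: [0.5149, 0.1095, 0.1097]
eef_rot: [0.226, 0.974, 0.0, 0.001]
ft_force: [0.8, -0.2, -0.5]
finger_gap: 0.042
finger_force: 0.0
```

>>> carry_out(deltas=[-0.2,-1,0,0,-0.2,-1,0,0,-0.2,-1,0,0,-0.2,-1,0,0,-0.2,-1,0,0,-0.2,-1,0,0,0,0,0,0])

```text
time: 20.85
ee_pos: [0.4759, -0.039, 0.1093]
eef_rot: [0.227, 0.974, -0.0, 0.001]
ft_force: [-0.4, 1.0, 0.9]
finger_gap: 0.0419
finger_force: 0.0
```

```bash
python3 - <<'E'
from h import *
p,d=look('top','top6'); s=env.sense(); print(s['time'],s['ee_pos'],s['ft_force'])
m=camera_model('top'); f=210/np.tan(np.radians(m['fov_y'])/2); T=np.array(m['pose'])
v,u=np.mgrid[:420,:560]
H=(np.stack([(u-m['cx'])/f*d,(v-m['cy'])/f*d,d],-1)@T[:3,:3].T+T[:3,3])[...,2]
M=((H>.0155)&(H<.03)).astype(np.uint8); M[:143]=0;M[190:]=0;M[:,:130]=0;M[:,204:]=0
n,l,st,c=cv2.connectedComponentsWithStats(M)
for i in range(1,n):
    if st[i,4]>20:
        k=l==i; A=np.c_[u[k],v[k],np.ones(k.sum())]; co=np.linalg.lstsq(A,H[k],rcond=None)[0]
        print(st[i],c[i],np.median(H[k]),'tilt',np.degrees(np.arctan(np.hypot(*co[:2])/.00215)),ray('top',*c[i],.02))
a=cv2.resize(p[120:220,110:243],(798,600),interpolation=cv2.INTER_CUBIC); cv2.imwrite('pics/c6.png',a[...,::-1])
E
```

```text
20.9 [ 0.47600329 -0.03808388  0.1090512 ] [-0.5890109  -0.75936173  0.74066897]
[137 150  24  24 371] [148.4690027  161.38544474] 0.020800557738086867 tilt 0.15055883208087803 [0.55957994 0.28607076 0.02      ]
[177 162  16  16 166] [184.54819277 169.1686747 ] 0.020819061212365486 tilt 0.8754421622055065 [0.54068867 0.20755695 0.02      ]
```

View pics/c6.png

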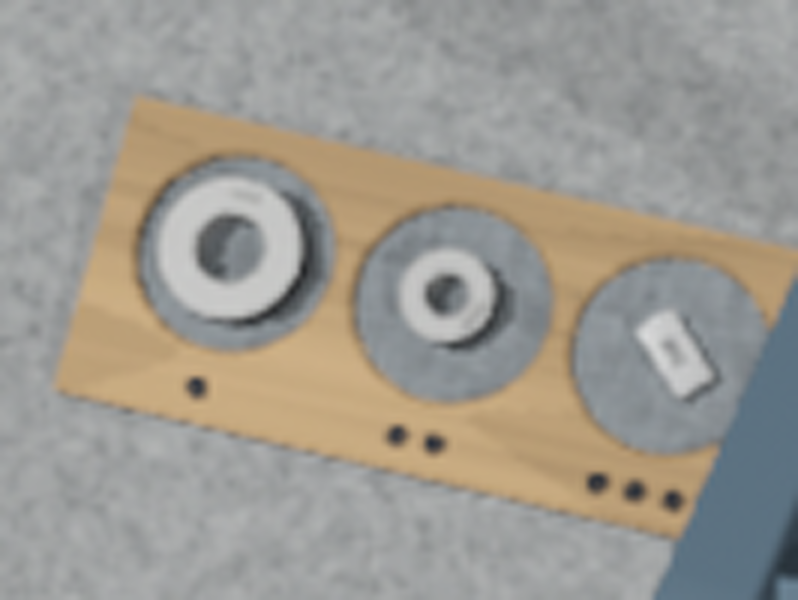

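Both rings lie flat in the right pockets: large at crop (230,250), small at (447,295). Their tops are at the same height and the robot is clear, so I'm handing in.

```bash
python3 -c "
from cell import env
print(env.close_job())"
```

```text
the job is handed in; nothing more can be done
None
```

The job is handed in after about 21 s: the large ring lies flat in pocket one and the small ring in pocket two, placed in that order, both let go with the arm clear; no verdict came back.

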